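# Line up the quarter-turn fastener and hold the setting-press panel down

### The job

Turn the red quarter-turn fastener on the coaster press until the white slot line on its wing lines up with the two black marks on the panel. Then let go of the wing, press the panel down fully home against its wooden frame by the orange pad, and finish while holding it pressed there. Leave the bowl, the round coaster and the glue bottle undisturbed.

Things in the scene. Friction and masses are not known exactly. Their poses are not given: they have to be found in the camera images.
- press: setting press fixed on the table: blue base, wooden frame, 190 mm (its x) by 320 mm (its y), frame top 42 mm high; capped posts at its corners: 73 mm. Origin: centre of its underside, z up. Over it rides the sprung white panel, 190 x 320 x 8 mm. In this frame the fastener's axis is at x 0, y -45 mm, the pad's centre at x 0, y +50 mm; the two black marks lie along x on either side of the fastener
- panel (a joint): how far the white panel is pressed straight down (m): 0 = sprung up (its top 62 mm above the table), 0.012 = home on the frame. The springs push back with about 4 N at first, 11 to 12 N when home. The fastener's cross key must enter a slot in the base: unless the slot line is within about 0.13 rad of the marks, the panel stops after about 4 mm
- fastener (a joint): angle of the fastener (rad): 0 = slot line in line with the black marks (along the press's x); positive = counterclockwise seen from above. It starts at 0.8 to 1.45, so turn it clockwise; stops at -0.35 and 1.55, so it can be turned too far. Friction about 0.06 N m; it stays where it is left
- wing: red upright wing of the fastener, the part to grip: 44 mm long (its x, along the white slot line on its top), 14 mm thick (its y), standing on a 42 mm wide, 4 mm thick dark disc; its top is 44 mm above the panel's top. Origin on the fastener's vertical axis at the panel's top surface; turns with the fastener
- wing_grip (a point): point on the fastener's axis inside the wing, 30 mm above the panel's top and 14 mm below the wing's top; x along the wing's length
- pad_top (a point): centre of the top face of the round orange pad (panel_c0) fixed on the panel, the place to press: 46 mm across, 4 mm thick; this point is 66 mm above the table while the panel is up and 54 mm when it is home
- bowl: bystander: open lilac bowl, 90 mm across, 45 mm high, loose. Origin at the centre of its underside
- coaster: bystander: round wooden coaster with mosaic top, 96 mm across, 12 mm high, loose. Origin at the centre of its underside
- glue_bottle: bystander: white bottle with orange cap, 44 mm across, 110 mm high, loose. Origin at the centre of its underside

How it is judged (in metres and radians):
On the way:
1. the fastener's slot line is lined up with the marks (within 0.13 rad) while the panel is still up (pressed less than 6 mm) (value of joint fastener between -0.13 and 0.13 rad and value of joint panel below 0.006 m), for 0.2 s.
At the end, for the whole second after the job is handed in: the panel is held home against the frame (pressed at least 10.5 of 12 mm) by the fingers on the orange pad (more than 4 N), the slot line is still within 0.15 rad of the marks, and the fingers are off the wing (value of joint panel above 0.0105 m and value of joint fastener between -0.15 and 0.15 rad and contact force between the fingers and panel_c0 above 4 N and contact force between the fingers and wing below 0.5 N); the arm keeps its last pose, push and grip.
It fails at once if the bowl, the coaster or the glue bottle is moved by more than 20 mm or the bottle is tipped (distance of any of bowl, coaster, glue_bottle from where it was at the start of the episode above 0.02 m or angle between glue_bottle's own z axis and vertical above 0.5 rad).
It also fails if it takes over 42 s, if anything falls off the work surface, if the arm or the gripper's body presses on something with over 40 N, if the wrist force passes 120 N, or if a joint passes its speed limit or range.

### The arm

A 7-joint arm with a two-finger parallel gripper is mounted at the origin on the work surface. World frame = base frame: x ahead of the robot, y to its left, z up, the work surface at z = 0. Lengths are in mm, angles in rad, forces in N, time in s.
With the tool pointing down it reaches from about 400 to 900 mm from the base axis. Payload 5.5 kg.
Tool frame: the origin (TCP) lies where the fingers leave the gripper's body, on its centre line; the fingertips stand 66 mm ahead of it and the grasp point (between the pads) lies 47 mm ahead of it; x points along the fingers, y is the direction in which the jaws open and shut, and the axes are right-handed (so a half turn about x gives the same grasp; the last joint's range is limited). The gripper opens to 92 mm and grips with 3 to 60 N. Pads are 19 mm wide; open, the fingers measure 130 mm over their backs; the gripper's body (75 mm by 190 mm) begins 47 mm behind the grasp point.
Start: joints at [0.263, 0.501, -0.427, 1.55, 0.221, 1.138, -0.21], TCP at [649.999, 0.035, 292.229] pointing down, gripper open.
Joint ranges: [-2.88, 2.88], [-0.31, 2.03], [-1.54, 1.56], [0.2, 2.42], [-1.41, 4.55], [0.19, 2.02], [-2.57, 2.57]. Speed limits (rad/s): [2.57, 2.57, 3.14, 3.14, 3.14, 3.14, 3.14].

### API

Orientations are given as a unit quaternion [x, y, z, w].
In Python, from plant import bot, vision gives the robot as it stands. The module is installed in compiled form; this text tells all that it offers.
- The arm moves only by the shell command python3 -m inch 'ROWS' [OPENING] [FORCE]. ROWS is JSON, a list of rows, each an object with "offset": the shift along the tool's x, y, z in units of 60 mm (1.0 is 60 mm), a list of three; "spin": the turn about the tool's x in units of 10 degrees (1.0 is 10 degrees). In form: [{"offset": [dx, dy, dz], "spin": spin}, ...]. A call has 1 to 8 rows; each row shifts and turns the commanded pose from where the row before left it, along the tool's axes as they then stand; what a row does not reach is not made up. A row lasts 1/8 s, in which the tool goes at most 62.5 mm and 10.7 degrees, less where a joint would pass 70% of its speed; a pose out of reach is approached as far as the arm can. A call is refused whole if a number of a shift passes 1 or a number of a turn 1, either way. A call with a gripper value outside its range is refused whole. OPENING is the opening, from 0 (shut) to 1 (fully open), set as the call begins (- or left out, the last holds). The fingers move at their own pace and stop on an object; FORCE is the grip in N (left out, the last holds). Time passes only in rows, so rows that do not move let the fingers close. It gives the time, the measured TCP pose, the force and the opening at its end, in the units of the state.
- bot.observe(): the state, without advancing time (a new reading comes with each control period).
- vision.grab_frame(name): name is "scene" or "side" or "wrist"; returns the picture (480x640x3 uint8, red, green, blue); there is no depth.
- vision.calibration(name): a dict with "mtx" (3x3 intrinsics, pixels), "T" (4x4, takes a point from camera to world coordinates); the wrist camera has in their place "tool_from_camera" (4x4, takes a point from camera to tool coordinates, whose origin is the TCP and whose axes are the tool frame's). Camera axes: x right, y down, z forward; pixel columns grow to the right and rows downward; lengths in mm; the calibration is good to about 2 mm. A picture is of the moment at which its call begins: read the wrist's pose just before it. calibration takes no time and is no camera call.
- bot.sign_off(): hands the job in, once; it reports no verdict.
The state is a dict: "clock": time; "joint_positions": joint angles; "qd": joint speeds; "effort": joint torques, N m; "tool_pos": TCP position; "tool_rot": TCP orientation; "ft_force": force on the tool from outside, world axes, zero at the start; "ft_torque": the same for the moment, N m; "gripper_width": finger opening in mm.
Only numpy, scipy, OpenCV 4.12 (cv2) and the standard library are available. Lean on these libraries where they do the work, as an engineer would, in place of code of your own. Each camera call takes 0.05 s, during which the arm holds its last target.

## Working session

There is one attempt and no reset: what is moved stays moved. The work goes in short steps, Python scripts to look and compute and a shell command to move; the robot and the scene stay as the last step left them, time stands still between calls to the robot, and variables do not carry over. Pictures are saved under pics/ and viewed, and the job is handed in when it is done.

```bash
mkdir -p pics; python3 - <<'E'
from plant import bot, vision
import cv2
s=bot.observe(); print(s['clock'],s['tool_pos'],s['tool_rot'],s['gripper_width'],s['ft_force'])
for n in ["scene","side","wrist"]:
    im=vision.grab_frame(n); cv2.imwrite(f"pics/{n}0.png",im[:,:,::-1])
    c=vision.calibration(n); print(n,{k:v.tolist() if hasattr(v,'tolist') else v for k,v in c.items()})
E
```

```text
0.0 [ 6.49430775e+02 -5.46693240e-02  2.91186897e+02] [ 0.49952944  0.50050002 -0.50045494  0.49951469] 91.86429912453814 [ 0.37036962  0.65128683 -0.26474174]
scene {'mtx': [[486.85996939370756, 0.0, 318.7391037250601], [0.0, 486.85996939370756, 232.5824169362545], [0.0, 0.0, 1.0]], 'T': [[-0.3520465969240295, 0.7635254216598759, -0.5413798334564365, 1123.5392581654983], [0.9359796258609508, 0.2857531093646237, -0.20563876206018208, 221.21219897678984], [-0.002309451754136614, -0.5791149203461765, -0.8152426482128111, 823.0725905843107], [0.0, 0.0, 0.0, 1.0]]}
side {'mtx': [[496.23564617632206, 0.0, 316.00375945656884], [0.0, 496.23564617632206, 237.09007715773177], [0.0, 0.0, 1.0]], 'T': [[0.9403481180512709, -0.20550197644656332, 0.27113530672708286, 319.454141242769], [-0.3401287197423807, -0.5856839630941525, 0.7357219239500319, -783.0773871685517], [0.007607291491866837, -0.784055631349513, -0.6206439366216947, 795.4853997739876], [0.0, 0.0, 0.0, 1.0]]}
wrist {'mtx': [[369.7148196663026, 0.0, 309.6705942942289], [0.0, 369.7148196663026, 232.5123807123012], [0.0, 0.0, 1.0]], 'tool_from_camera': [[-0.0003271928337790649, -0.30693546558781537, 0.9517302731915378, -92.62255043273137], [0.9999998912975386, -0.00041658177091244165, 0.00020943862354347163, 0.9461546300644219], [0.0003321893412077004, 0.9517302382629322, 0.3069355685257452, -83.8119605986542], [0.0, 0.0, 0.0, 1.0]]}
```

View pics/scene0.png

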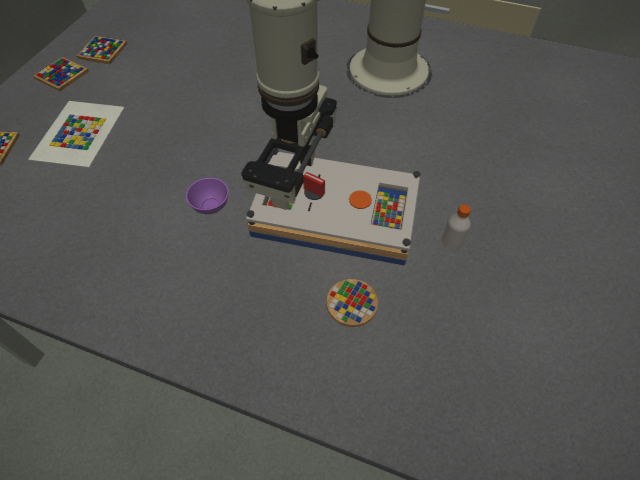

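View pics/side0.png

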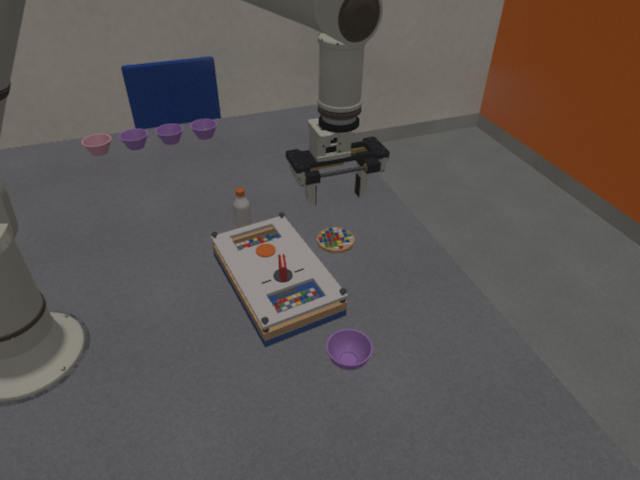

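View pics/wrist0.png

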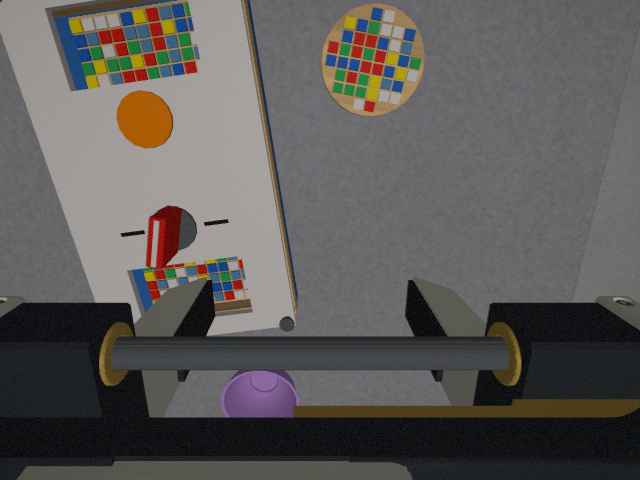

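The wrist view shows the pad at about (145,119), the black marks at (133,234) and (216,222), and the wing's slot line from about (158,218) to (152,265). The side view shows the pad at about (265,250) and the wing at (283,267). Next I measure them.

```bash
cat > h.py <<'E'
import numpy as np, cv2
from plant import bot, vision
from scipy.spatial.transform import Rotation as R
def pose(s):
    T=np.eye(4); T[:3,:3]=R.from_quat(s['tool_rot']).as_matrix(); T[:3,3]=s['tool_pos']; return T
def camT(n,s):
    c=vision.calibration(n); K=np.array(c['mtx'])
    return K, (pose(s)@np.array(c['tool_from_camera']) if n=='wrist' else np.array(c['T']))
def ray(n,uv,z,s):
    K,T=camT(n,s); d=T[:3,:3]@np.linalg.inv(K)@[uv[0],uv[1],1]; o=T[:3,3]
    return o+d*(z-o[2])/d[2]
def blobs(m,amin=15):
    n,l,st,c=cv2.connectedComponentsWithStats(m.astype(np.uint8)); 
    return [(c[i].round(1),st[i].tolist(),cv2.fitEllipse(np.argwhere(l==i)[:,::-1].astype(np.float32)) if 0 else None,l==i) for i in range(1,n) if st[i,4]>=amin]
def axis(mask):
    p=np.argwhere(mask)[:,::-1].astype(float); c=p.mean(0); u,sv,v=np.linalg.svd(p-c,full_matrices=False); t=(p-c)@v[0]
    return c, c+v[0]*t.min(), c+v[0]*t.max()
E
python3 - <<'E'
from h import *
s=bot.observe(); T=pose(s); print(T.round(3))
for n in ['wrist','side','scene']:
    im=cv2.imread(f'pics/{n}0.png')[:,:,::-1]; hsv=cv2.cvtColor(np.ascontiguousarray(im),cv2.COLOR_RGB2HSV)
    h,S,v=[hsv[...,i].astype(int) for i in range(3)]
    for b in blobs((h>5)&(h<14)&(S>190)&(v>120),80): print(n,'orange',b[0],b[1],ray(n,b[0],66,s).round(1))
    if n!='scene':
        for b in blobs(((h<5)|(h>175))&(S>150)&(v>60),60): print(n,'red',b[0],b[1])
    for b in blobs((h>130)&(h<150)&(S>60)&(v>60),200): print(n,'bowl',b[0],b[1],ray(n,b[0],25,s).round(1))
im=cv2.imread('pics/wrist0.png'); 
cv2.imwrite('pics/crop1.png',cv2.resize(im[190:290,100:250],None,fx=5,fy=5,interpolation=cv2.INTER_CUBIC))
im=cv2.imread('pics/side0.png'); 
cv2.imwrite('pics/crop2.png',cv2.resize(im[230:330,240:340],None,fx=6,fy=6,interpolation=cv2.INTER_CUBIC)[:600,:600])
E
```

```text
[[-2.00000e-03  1.00000e+00  0.00000e+00  6.49551e+02]
 [ 0.00000e+00  0.00000e+00 -1.00000e+00 -6.40000e-02]
 [-1.00000e+00 -2.00000e-03 -0.00000e+00  2.91421e+02]
 [ 0.00000e+00  0.00000e+00  0.00000e+00  1.00000e+00]]
wrist red [152.1  14. ] [146, 8, 13, 14, 138]
wrist red [155.6  28.8] [149, 22, 14, 14, 134]
wrist red [117.5  34.8] [111, 28, 14, 14, 139]
wrist red [104.9  36.8] [99, 30, 13, 14, 136]
wrist red [359.   38.3] [354, 32, 11, 13, 110]
wrist red [371.1  40.6] [366, 35, 11, 13, 109]
wrist red [158.9  43.1] [153, 37, 13, 13, 129]
wrist red [333.   46.8] [328, 41, 11, 13, 104]
wrist red [121.4  49. ] [115, 43, 14, 13, 128]
wrist red [356.5  51.6] [351, 46, 12, 12, 105]
wrist red [380.   56.1] [375, 50, 11, 13, 106]
wrist red [149.9  59.2] [144, 53, 13, 13, 125]
wrist red [365.7  66.8] [361, 61, 11, 12, 98]
wrist red [190.2  67.1] [185, 62, 12, 12, 113]
wrist red [377.2  69. ] [372, 63, 11, 13, 100]
wrist red [140.9  74.5] [135, 69, 13, 12, 116]
wrist red [128.6  76.4] [123, 71, 12, 12, 114]
wrist red [351.5  77.1] [347, 72, 10, 11, 94]
wrist red [369.3 105.9] [365, 101, 10
[... 173 characters left out ...]
] [147, 281, 11, 9, 73]
wrist red [237.4 284.4] [233, 280, 10, 9, 70]
wrist red [154.7 294.5] [150, 291, 10, 9, 70]
wrist red [229.1 295. ] [225, 291, 10, 9, 69]
wrist bowl [259.3 394.7] [221, 370, 78, 48, 3266] [ 590.2 -234.6   25. ]
side red [282.2 269.9] [279, 255, 7, 26, 102]
side bowl [203.4 127.6] [190, 119, 27, 20, 400] [496.2 832.3  25. ]
side bowl [169.3 132.6] [155, 123, 28, 22, 433] [380.7 832.   25. ]
side bowl [133.9 137.9] [119, 128, 29, 22, 446] [265.2 830.8  25. ]
side bowl [348.8 348.4] [326, 329, 47, 41, 1477] [ 597.4 -219.9   25. ]
scene orange [360.  199.2] [350, 191, 21, 17, 284] [515.   78.8  66. ]
scene bowl [207.2 195. ] [186, 177, 43, 37, 1226] [ 584.9 -237.    25. ]
```

View pics/crop1.png

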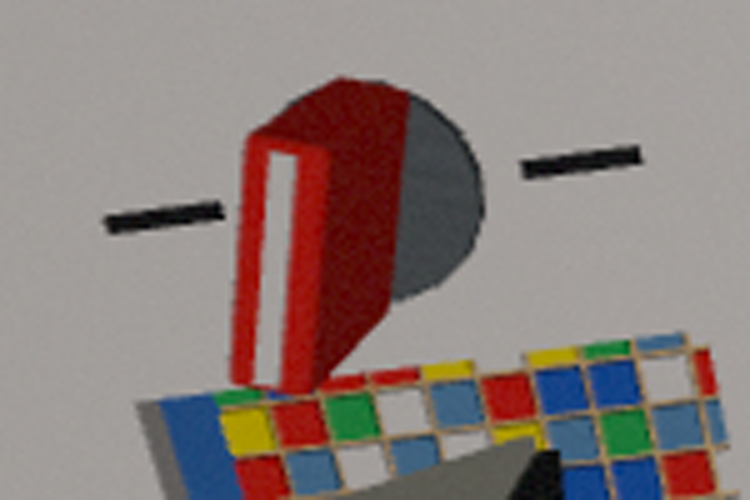

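View pics/crop2.png

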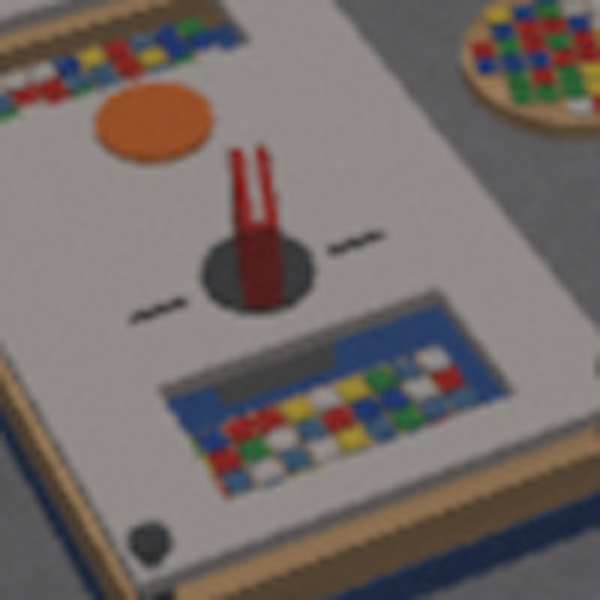

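Both crops show the slot line nearly perpendicular to the marks. In crop1 the marks run from (105,225) to (641,154) and the slot line from (283,152) to (268,387).

```bash
python3 - <<'E'
from h import *
s=bot.observe()
f=lambda u,v,ox,oy,k:((u+.5)/k-.5+ox,(v+.5)/k-.5+oy)
L=[('wrist',100,190,5,[(105,226),(223,210),(522,170),(641,153)],[(283,152),(268,387)]),
   ('side',240,230,6,[(130,321),(187,301),(329,252),(384,235)],[(250,150),(259,226)])]
for n,ox,oy,k,m,w in L:
    M=np.array([ray(n,f(*p,ox,oy,k),62,s) for p in m]); W=np.array([ray(n,f(*p,ox,oy,k),106,s) for p in w])
    d=M[3]-M[0]; e=W[0]-W[1]
    print(n,'marks',M[:,:2].round(1).tolist(),'c',M.mean(0).round(1),'ang',np.arctan2(d[1],d[0]))
    print('  slot',W[:,:2].round(1).tolist(),'c',W.mean(0).round(1),'ang',np.arctan2(e[1],e[0]),np.linalg.norm(e))
for n in ['wrist','side','scene']:
    im=cv2.imread(f'pics/{n}0.png'); hsv=cv2.cvtColor(im,cv2.COLOR_BGR2HSV)
    h,S,v=[hsv[...,i].astype(int) for i in range(3)]
    for b in blobs((h>5)&(h<14)&(S>150)&(v>120),80): 
        if b[1][2]<80: print(n,'orange',b[0],b[1],ray(n,b[0],66,s).round(1))
E
```

```text
wrist marks [[476.7, -22.3], [498.8, -19.2], [554.2, -11.6], [576.1, -8.4]] c [526.5 -15.4  62. ] ang 0.13929072560600203
  slot [[530.3, 4.4], [522.7, -35.5]] c [526.5 -15.5 106. ] ang 1.3837796100531605 40.525992484657046
side marks [[476.2, -23.4], [498.1, -20.1], [553.9, -12.3], [575.8, -10.2]] c [526.  -16.5  62. ] ang 0.13123895437869582
  slot [[529.9, 2.1], [521.1, -37.8]] c [525.5 -17.8 106. ] ang 1.354713946762003 40.89273752088619
side orange [265.2 249.7] [256, 244, 19, 13, 186] [512.4  76.4  66. ]
scene orange [359.8 199. ] [349, 191, 22, 17, 303] [514.6  78.3  66. ]
```

Both views agree. The fastener axis is at about (526.3, −16), the press yaw is about 0.135, and the fastener is at about 1.24 rad. The pad is expected at (513, 78), and the scene view gives (514.6, 78.3). Next I move over the wing, aligning the jaws.

```bash
python3 -m inch '[{"offset":[0,-0.7,0.09],"spin":0.6},{"offset":[0,-0.7,0.16],"spin":0.55},{"offset":[0,-0.6,0.15],"spin":0},{"offset":[0,0,0],"spin":0},{"offset":[0,0,0],"spin":0}]' 1 20
python3 - <<'E'
from h import *
s=bot.observe(); T=pose(s); print(s['clock'],T[:3,3].round(1),'jaw',np.arctan2(T[1,1],T[0,1]))
d=np.array([526.3,-16,139])-T[:3,3]; print('to go tool mm',(T[:3,:3].T@d).round(1),'units',(T[:3,:3].T@d/60).round(3))
im=vision.grab_frame('wrist'); cv2.imwrite('pics/wrist1.png',im[:,:,::-1])
E
```

```text
clock: 0.78
tool_pos: [528.9, -12.3, 292.6]
tool_rot: [0.548, 0.447, -0.547, 0.448]
ft_force: [0.0, -0.4, -0.9]
gripper_width: 91.7
0.775 [528.9 -12.3 292.6] jaw -0.2008364488175318
to go tool mm [153.6  -2.    4.2] units [ 2.56  -0.033  0.07 ]
```

View pics/wrist1.png

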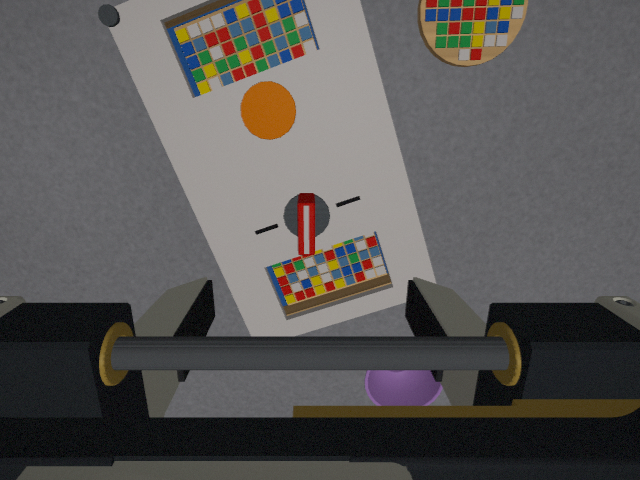

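The wrist view shows the wing vertical and centred, with its slot running from about (307,206) to (306,253), so the jaws are aligned. The pad is at (268,110) and the marks are at about (266,229) and (348,202). I check these points before descending.

```bash
python3 - <<'E'
from h import *
s=bot.observe()
print('pad',ray('wrist',(268,110),66,s).round(1),'marks c',((ray('wrist',(266.5,229.5),62,s)+ray('wrist',(348,201.5),62,s))/2).round(1))
a,b=ray('wrist',(307,206),106,s),ray('wrist',(306,253),106,s); print('slot',((a+b)/2).round(1),np.arctan2(*(a-b)[1::-1]))
E
python3 -m inch '[{"offset":[0.64,-0.03,0.07],"spin":0},{"offset":[0.64,0,0],"spin":0},{"offset":[0.64,0,0],"spin":0},{"offset":[0.64,0,0],"spin":0},{"offset":[0,0,0],"spin":0},{"offset":[0,0,0],"spin":0}]'
```

```text
pad [514.2  79.4  66. ] marks c [527.  -15.8  62. ]
slot [527.1 -15.6 106. ] 1.346817932559427
clock: 1.58
tool_pos: [526.8, -15.6, 139.4]
tool_rot: [0.548, 0.447, -0.547, 0.448]
ft_force: [0.1, 0.3, 0.3]
gripper_width: 91.9
```

```bash
python3 -m inch '[{"offset":[0,0,0],"spin":0},{"offset":[0,0,0],"spin":0},{"offset":[0,0,0],"spin":0},{"offset":[0,0,0],"spin":0},{"offset":[0,0,0],"spin":0},{"offset":[0,0,0],"spin":0},{"offset":[0,0,0],"spin":0},{"offset":[0,0,0],"spin":0}]' 0 20
python3 - <<'E'
from h import *
s=bot.observe(); T=pose(s); print(s['ft_force'],s['ft_torque'],s['gripper_width'],'jaw',np.arctan2(T[1,1],T[0,1]))
im=vision.grab_frame('side'); cv2.imwrite('pics/side2.png',im[200:340,200:380,::-1].repeat(4,0).repeat(4,1))
E
```

```text
clock: 2.58
tool_pos: [525.5, -15.9, 138.6]
tool_rot: [-0.548, -0.447, 0.548, -0.447]
ft_force: [0.3, 0.0, -0.9]
gripper_width: 16.6
[ 0.30796396  0.0294285  -0.93921541] [-0.0449763   0.03233288  0.01702617] 16.558793552457892 jaw -0.20070343247365455
```

View pics/side2.png

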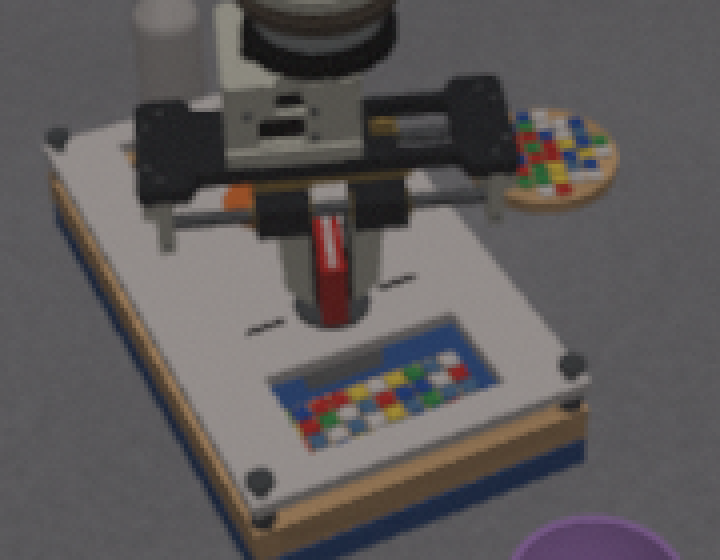

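The side view shows the fingers on both sides of the wing, and the opening reads 16.6 mm and is still closing. I settle first, then turn most of the way.

```bash
python3 -m inch '[{"offset":[0,0,0],"spin":0},{"offset":[0,0,0],"spin":0},{"offset":[0,0,0],"spin":0}]'
python3 -m inch '[{"offset":[0,0,0],"spin":0.8},{"offset":[0,0,0],"spin":0.8},{"offset":[0,0,0],"spin":0.8},{"offset":[0,0,0],"spin":0.8},{"offset":[0,0,0],"spin":0.8},{"offset":[0,0,0],"spin":0.8},{"offset":[0,0,0],"spin":0.8},{"offset":[0,0,0],"spin":0.8}]'
python3 -m inch '[{"offset":[0,0,0],"spin":0.7},{"offset":[0,0,0],"spin":0},{"offset":[0,0,0],"spin":0}]'
python3 - <<'E'
from h import *
s=bot.observe(); T=pose(s); print(s['ft_force'],s['ft_torque'],s['gripper_width'],T[:3,3],'jaw',np.arctan2(T[1,1],T[0,1]))
im=vision.grab_frame('scene'); cv2.imwrite('pics/scene3.png',im[:,:,::-1]); cv2.imwrite('pics/scene3c.png',im[120:260,220:400,::-1].repeat(4,0).repeat(4,1))
im=vision.grab_frame('side'); cv2.imwrite('pics/side3.png',im[:,:,::-1]); cv2.imwrite('pics/side3c.png',im[200:340,200:380,::-1].repeat(4,0).repeat(4,1))
im=vision.grab_frame('wrist'); cv2.imwrite('pics/wrist3.png',im[:,:,::-1])
E
```

```text
clock: 3.0
tool_pos: [525.5, -15.9, 138.6]
tool_rot: [-0.548, -0.447, 0.548, -0.447]
ft_force: [-0.2, -0.4, 0.5]
gripper_width: 14.1
clock: 4.0
tool_pos: [525.3, -15.7, 138.6]
tool_rot: [-0.701, -0.088, 0.702, -0.088]
ft_force: [-0.6, 1.5, 0.3]
gripper_width: 13.9
clock: 4.38
tool_pos: [525.3, -15.7, 138.6]
tool_rot: [-0.705, -0.047, 0.706, -0.047]
ft_force: [-1.8, 0.1, 1.1]
gripper_width: 13.7
[-1.77880444  0.09983726  1.12856485] [ 0.28615382  0.4892232  -0.07140914] 13.743359643578794 [525.27588469 -15.67911527 138.57594138] jaw -1.4374088526526296
```

View pics/side3c.png

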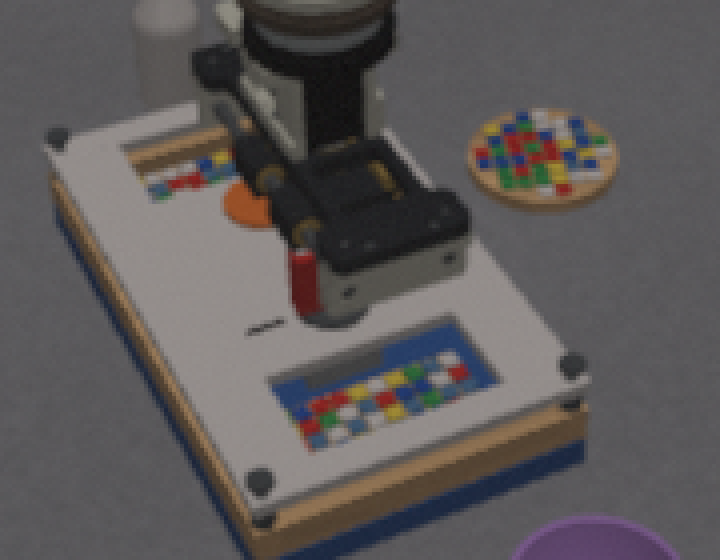

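View pics/wrist3.png

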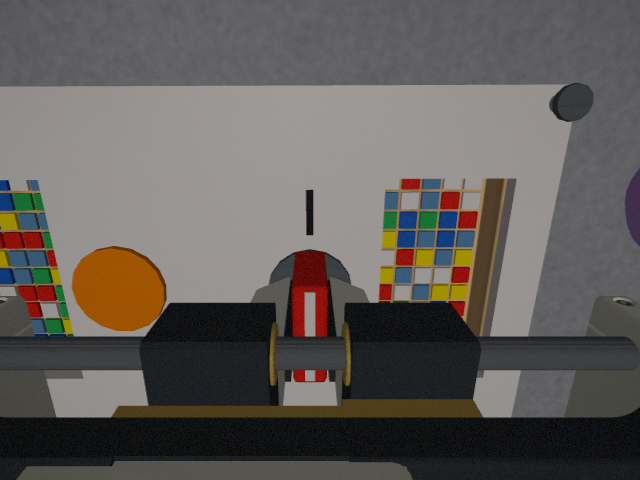

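The wrist view shows the slot line at about x=310 and the far black mark at (309,212), both vertical, so they are lined up. I release the wing, rise clear and check again.

```bash
python3 -m inch '[{"offset":[0,0,0],"spin":0},{"offset":[0,0,0],"spin":0},{"offset":[0,0,0],"spin":0},{"offset":[0,0,0],"spin":0},{"offset":[0,0,0],"spin":0}]' 0.6 20
python3 -m inch '[{"offset":[-0.6,0,0],"spin":0},{"offset":[-0.8,0,0],"spin":0},{"offset":[-0.6,0,0],"spin":0},{"offset":[0,0,0],"spin":0},{"offset":[0,0,0],"spin":0}]'
python3 - <<'E'
from h import *
s=bot.observe(); T=pose(s); print(s['clock'],s['gripper_width'],T[:3,3].round(1),'jaw',np.arctan2(T[1,1],T[0,1]))
im=vision.grab_frame('wrist'); cv2.imwrite('pics/wrist4.png',im[:,:,::-1])
im=vision.grab_frame('side'); cv2.imwrite('pics/side4c.png',im[200:340,200:380,::-1].repeat(4,0).repeat(4,1))
E
```

```text
clock: 5.15
tool_pos: [525.6, -15.9, 138.7]
tool_rot: [0.706, 0.046, -0.706, 0.046]
ft_force: [-0.5, -0.7, 0.4]
gripper_width: 54.2
clock: 5.78
tool_pos: [525.1, -15.9, 258.1]
tool_rot: [-0.705, -0.046, 0.706, -0.046]
ft_force: [-0.6, 0.6, -0.5]
gripper_width: 55.1
5.775 55.097043198080165 [525.1 -15.9 258.1] jaw -1.4398475834620994
```

View pics/wrist4.png

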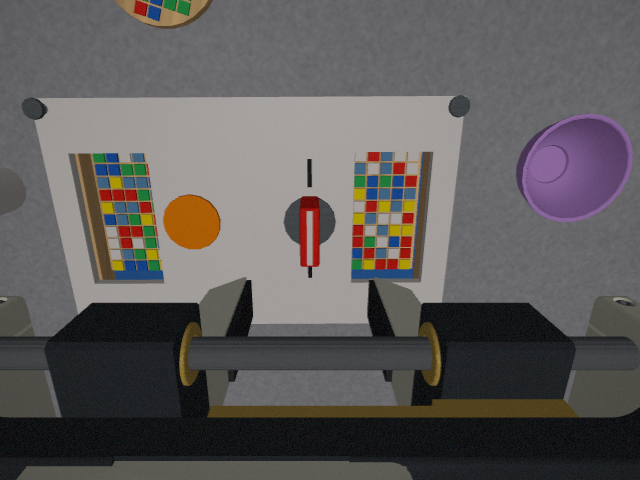

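View pics/side4c.png

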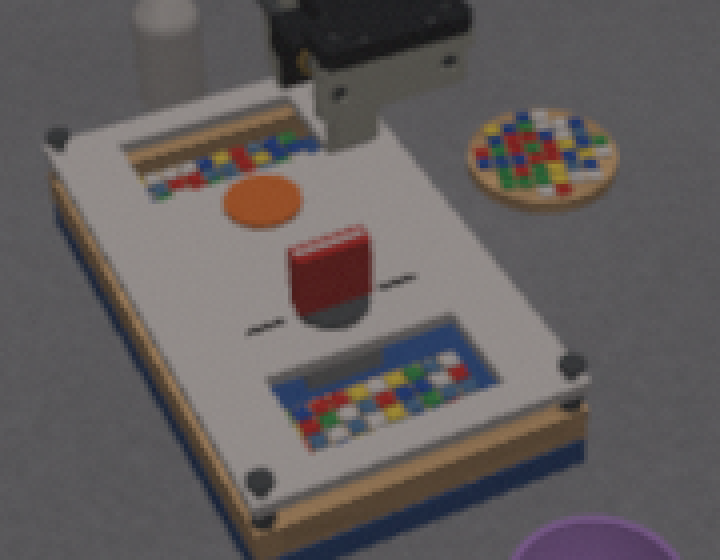

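```bash
python3 - <<'E'
from h import *
s=bot.observe()
im=cv2.imread('pics/wrist4.png'); hsv=cv2.cvtColor(im,cv2.COLOR_BGR2HSV); h,S,v=[hsv[...,i].astype(int) for i in range(3)]
for b in blobs((h>5)&(h<16)&(S>190)&(v>120),800): 
    if b[1][2]<90: print('pad',b[0],b[1],ray('wrist',b[0],66,s).round(1))
m=(S<70)&(v>120); q=np.zeros_like(m); q[205:268,303:318]=1
from h import axis
bb=max(blobs(m&q,20),key=lambda b:b[1][4]); c,a,e=axis(bb[3]); A,B=ray('wrist',a,106,s),ray('wrist',e,106,s); print('slot',a,e,((A+B)/2).round(1),np.linalg.norm(A-B),np.arctan2(*(B-A)[1::-1]))
m=(v<60); q=np.zeros_like(m); q[150:190,300:320]=1; q[265:282,300:320]=1
P=[]
for b in blobs(m&q,15): c,a,e=axis(b[3]); print('mark',a,e); P+= [ray('wrist',a,62,s),ray('wrist',e,62,s)]
P=np.array(P); P=P[np.argsort(P[:,0])]; print(P.round(1),np.arctan2(*(P[-1]-P[0])[1::-1]))
E
```

```text
slot [309. 211.] [309. 264.] [526.  -15.1 106. ] 39.00612618304327 -3.0114802360372885
mark [308.88338792 158.98198502] [309.43501869 186.03191475]
mark [310.05720808 266.98284321] [309.87462767 277.01591635]
[[476.4 -22.2  62. ]
 [485.7 -21.2  62. ]
 [554.  -11.7  62. ]
 [574.8  -8.5  62. ]] 0.13851649013595363
```

The slot measures 0.130 rad and the marks 0.1385 rad, so they are aligned within about 0.01 rad. The pad computes to (513.3, 78.4). Next I move over it, close the fingers, and turn the jaws across the press to keep the body clear of the bottle and wing.

```bash
python3 -m inch '[{"offset":[0,-0.5,0],"spin":0},{"offset":[0,-0.6,0],"spin":0},{"offset":[0,-0.485,-0.01],"spin":0},{"offset":[0,0,0],"spin":-1},{"offset":[0,0,0],"spin":-1},{"offset":[0,0,0],"spin":-1},{"offset":[0,0,0],"spin":-1},{"offset":[0,0,0],"spin":-1}]' 0 30
python3 -m inch '[{"offset":[0,0,0],"spin":-1},{"offset":[0,0,0],"spin":-1},{"offset":[0,0,0],"spin":-1},{"offset":[0,0,0],"spin":-1},{"offset":[0.6,0,0],"spin":0},{"offset":[0.6,0,0],"spin":0},{"offset":[0,0,0],"spin":0},{"offset":[0,0,0],"spin":0}]'
python3 - <<'E'
from h import *
s=bot.observe(); T=pose(s); print(s['clock'],s['gripper_width'],T[:3,3].round(1),'jaw',np.arctan2(T[1,1],T[0,1]),s['ft_force'])
d=np.array([513.3,78.4,132])-T[:3,3]; print((T[:3,:3].T@d/60).round(3), T[:3,0])
for n in ('side','scene','wrist'):
    im=vision.grab_frame(n); cv2.imwrite(f'pics/{n}5.png',im[:,:,::-1])
im=cv2.imread('pics/side5.png'); cv2.imwrite('pics/side5c.png',im[180:340,200:380].repeat(3,0).repeat(3,1))
E
```

```text
clock: 6.88
tool_pos: [512.9, 78.4, 257.1]
tool_rot: [-0.618, -0.342, 0.62, -0.342]
ft_force: [0.2, -0.8, 0.3]
gripper_width: 0.1
clock: 7.88
tool_pos: [513.9, 78.7, 186.9]
tool_rot: [0.466, 0.532, -0.466, 0.532]
ft_force: [-0.6, -0.6, 0.8]
gripper_width: 0.7
7.875 0.6851492947521653 [513.9  78.7 186.9] jaw 0.1311447850044452 [-0.57281081 -0.57583809  0.76830906]
[ 0.915 -0.011  0.004] [-3.72591442e-04  3.65072189e-04 -9.99999864e-01]
```

View pics/side5c.png

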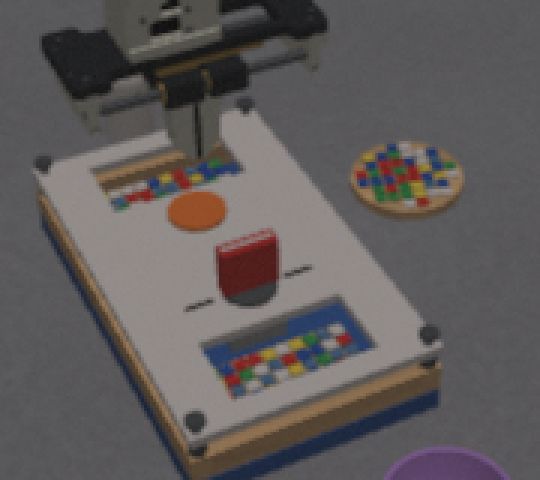

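View pics/scene5.png

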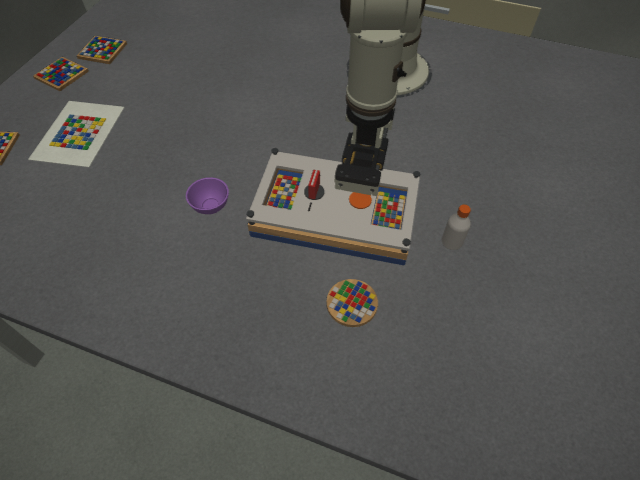

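The scene view shows the bowl (208,195), coaster (352,302) and bottle (458,228) where they started. The fingertips are above the pad at (360,200). I descend gently from here.

```bash
python3 -m inch '[{"offset":[0.4,-0.01,0],"spin":0},{"offset":[0.35,0,0],"spin":0},{"offset":[0.1,0,0],"spin":0},{"offset":[0,0,0],"spin":0},{"offset":[0,0,0],"spin":0}]'
python3 -m inch '[{"offset":[0.05,0,0],"spin":0},{"offset":[0.05,0,0],"spin":0},{"offset":[0.05,0,0],"spin":0},{"offset":[0.05,0,0],"spin":0},{"offset":[0,0,0],"spin":0},{"offset":[0,0,0],"spin":0}]'
```

```text
clock: 8.65
tool_pos: [513.9, 78.5, 136.7]
tool_rot: [0.467, 0.531, -0.466, 0.532]
ft_force: [0.2, -0.1, -0.6]
gripper_width: 0.3
clock: 9.4
tool_pos: [513.7, 78.5, 124.4]
tool_rot: [0.466, 0.531, -0.466, 0.532]
ft_force: [-2.2, -0.5, 8.4]
gripper_width: 0.2
```

At TCP z 124.4 the panel is about 8 mm down with 8.4 N. That is past the 4 mm block, so the key has entered its slot.

```bash
python3 -m inch '[{"offset":[0.04,0,0],"spin":0},{"offset":[0.04,0,0],"spin":0},{"offset":[0,0,0],"spin":0},{"offset":[0,0,0],"spin":0}]'
python3 -m inch '[{"offset":[0.02,0,0],"spin":0},{"offset":[0,0,0],"spin":0},{"offset":[0,0,0],"spin":0}]'
```

```text
clock: 9.9
tool_pos: [513.7, 78.5, 119.9]
tool_rot: [0.466, 0.531, -0.466, 0.532]
ft_force: [-2.9, -1.2, 10.7]
gripper_width: 0.2
clock: 10.28
tool_pos: [513.7, 78.5, 119.6]
tool_rot: [0.466, 0.531, -0.466, 0.532]
ft_force: [-5.2, -0.8, 21.1]
gripper_width: 0.4
```

The force jumped to 21 N while z stayed at 119.6, where home is expected at 120. The panel is therefore on the frame, beyond the 11 to 12 N the springs give. I check it holds.

```bash
python3 -m inch '[{"offset":[0,0,0],"spin":0},{"offset":[0,0,0],"spin":0},{"offset":[0,0,0],"spin":0},{"offset":[0,0,0],"spin":0}]'
python3 - <<'E'
from h import *
for n in ('side','scene','wrist'):
    im=vision.grab_frame(n); cv2.imwrite(f'pics/{n}6.png',im[:,:,::-1])
im=cv2.imread('pics/side6.png'); cv2.imwrite('pics/side6c.png',im[180:375,190:380].repeat(3,0).repeat(3,1))
print(bot.observe()['ft_force'])
E
```

```text
clock: 10.78
tool_pos: [513.7, 78.5, 119.7]
tool_rot: [0.466, 0.531, -0.466, 0.532]
ft_force: [-5.8, -0.6, 21.0]
gripper_width: -0.1
[-5.66881699 -1.35724485 21.08599153]
```

View pics/side6c.png

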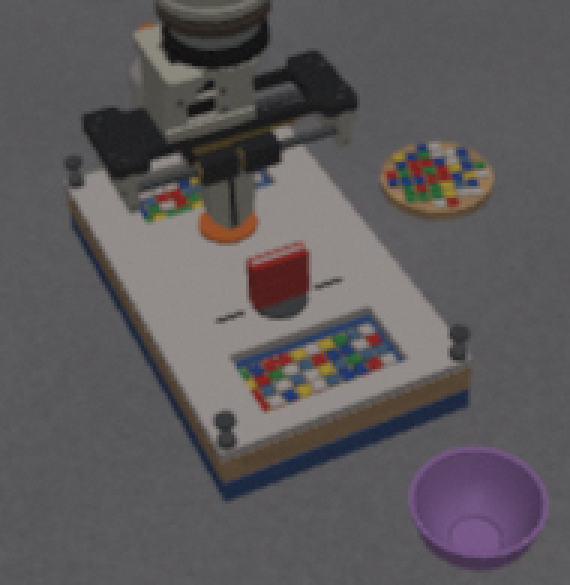

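View pics/scene6.png

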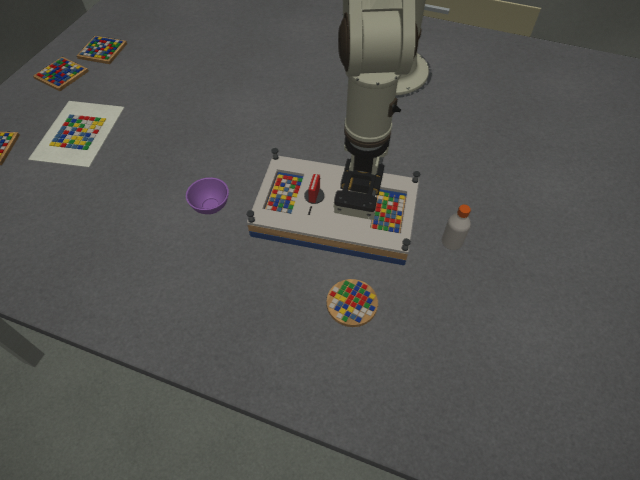

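The side view shows the panel flat on the frame with all visible posts standing clear above it. The fingertips are on the pad at about (228,225) in the crop, and the wing is free with its slot along the marks. The scene view shows the bowl, coaster and bottle in their first places, and the force is steady at 21 N, so I hand in.

```bash
python3 -c "
from plant import bot
print(bot.sign_off()); s=bot.observe(); print(s['clock'],s['tool_pos'],s['ft_force'])"
```

```text
the job is handed in; nothing more can be done
None
the job is handed in; nothing more can be done
```

I turned the fastener about 71° clockwise until its slot line matched the marks, then let go of the wing. I then pressed the panel home by the orange pad with closed fingers and handed the job in at about 10.9 s, still pressing.

- **Slot line:** after release, the wrist view put it at 0.130 rad against 0.1385 rad for the marks, so within about 0.01 rad. It still looked in line in the last side view, but I did not measure it again after pressing.
- **Panel:** the fingertips stood at about 53.7 mm, where 54 mm is home. The push held steady at 21 N, well above the 11–12 N the springs give, so the panel is seated on the frame.
- **Bystanders:** the bowl, coaster and bottle looked unmoved in the last scene picture.

No check failed. The hand-in gave no verdict, and nothing could be read from the robot afterwards, so the final second is not confirmed.

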